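Find the heaviest sample tin by feel

ROBOT

A 6-joint arm with a two-finger parallel gripper is mounted at the origin on the work surface. World frame = base frame: x ahead of the robot, y to its left, z up, the work surface at z = 0. Lengths are in m, angles in rad, forces in N, time in s.
With the tool pointing down it reaches from about 0.375 to 0.9 m from the base axis. Payload 3.1 kg.
Tool frame: the origin (TCP) lies on the centre line of the jaws, within the pads' length; the fingertips stand 19 mm ahead of it and the grasp point (between the pads) is the TCP; z points along the fingers, y is the line along which they close (so a half turn about z gives the same grasp; the last joint's range is limited). The gripper opens to 87 mm and grips with 3 to 60 N. Pads are 19 mm wide; open, the fingers measure 117 mm over their backs; the gripper's body (75 mm by 190 mm) begins 51 mm behind the grasp point.
Start: joints at [-1.512, 0.527, 1.433, -0, 1.181, -0.178], TCP at [0.147, -0.608, 0.242] pointing down, gripper open.
Joint ranges: [-3.08, 3.08], [-0.75, 2.2], [0.22, 2.44], [-1.43, 4.57], [0, 2.65], [-2.85, 2.85]. Speed limits (rad/s): [2.79, 2.79, 3.14, 3.14, 3.14, 3.14].

INTERFACE

Orientations are given as a unit quaternion [w, x, y, z].
In Python, from workcell import robot, imaging, job gives the robot as it stands.
- The arm moves only by the tool play_rows, never from a script. Its argument "moves" is a list of rows, each a list of 7 numbers: the finger opening in m, from 0 to 0.087, then the shift along the tool's x, y, z in m, then the turn, a rotation vector about the tool's x, y, z in degrees. In form: [[fingers, x, y, z, wx, wy, wz], ...]. A call has exactly 8 rows; each row shifts and turns the commanded pose from where the row before left it, along the tool's axes as they then stand; what a row does not reach is not made up. A row lasts 1/8 s, in which the tool goes at most 62.5 mm and 10.7 degrees, less where a joint would pass 70% of its speed; a pose out of reach is approached as far as the arm can. A call is refused whole if a number of a shift passes 0.0625 or a number of a turn 10.7, either way. A call with a gripper value outside its range is refused whole. The fingers move at their own pace and stop on an object; the grip force is fixed at half the most. Time passes only in rows, so rows that do not move let the fingers close, or fill a call up. It gives the time, the measured TCP pose, the force, the opening and the grip force at its end, in the units of the state.
- robot.sense(): the state, without advancing time (a new reading comes with each control period).
- imaging.camera(name): name is "side" or "top"; returns the picture (480x640x3 uint8, red, green, blue); there is no depth.
- imaging.get_calibration(name): a dict with "intrinsics" (3x3 intrinsics, pixels), "k1" (the pictures are not rectified: a ray, as slopes to the right and down, at radius r is drawn at 1 + k1 r^2 times it, then the intrinsics apply), "world_from_camera" (4x4, takes a point from camera to world coordinates). Camera axes: x right, y up, looking along -z (the intrinsics and any distortion apply to the point x, -y, -z); pixel columns grow to the right and rows downward; lengths in m; the calibration is good to about 2 mm. A picture is of the moment at which its call begins. get_calibration takes no time and is no camera call.
- job.sign_off(): hands the job in; it is judged then, once.
Trained networks look in the newest picture that a camera, given by its name, has taken for a name from the list of things; names that differ only in an ending like _2 or _b are one class to them, and where a whole thing is asked for, a point or a joint stands for the part that bears it (a point fixed in the world has none). Each returns a list of dicts, best first, with "conf" (0 to 1); they miss things now and then, are a little off and sometimes report something else, mostly with a low value. They report only what shows in the picture. A call takes as long as a camera call. They do not tell look-alikes from the thing itself.
- imaging.look_for(label, camera): "rect" ([left, top, width, height] in pixels, round what is visible of it).
The state is a dict: "time_s": time; "joints": joint angles; "qd": joint speeds; "joint_torque": joint torques, N m; "tcp_pos": TCP position; "tcp_rot": TCP orientation; "force": force on the tool from outside, world axes, zero at the start; "torque": the same for the moment, N m; "grip_width": finger opening in m; "grasp_force": force on a finger pad.
Only numpy, scipy, OpenCV 4.12 (cv2) and the standard library are available. Lean on these libraries where they do the work, as an engineer would, in place of code of your own. Each camera call takes 0.05 s, during which the arm holds its last target. There are 200 camera calls.

TASK

Three closed sample tins that look alike stand on the plywood board, and one of them is clearly the heaviest: lift them to feel which. Stand the two lighter ones in the cardboard tray and finish with the heaviest held up in the gripper, upright, its underside at least 15 cm above the table and still, without letting go of it. Keep the tins upright, set them down rather than drop them, and leave the stone, the archive box and the brush where they are.

Things in the scene. Friction and masses are not known exactly. Their poses are not given: they have to be found in the camera images.
- tin_a: one of three closed aluminium sample tins that look alike: upright can with slip lid and plain paper band, 58 mm in diameter over its whole height, 62 mm tall. Origin: centre of its underside, z up; yaw means nothing. Rigid, the lid stays on, may be gripped hard. The letter says nothing of the weight: 0.15 to 0.7 kg, different every time; the heaviest exceeds both others by at least 0.1 kg
- tin_b: one of three closed aluminium sample tins that look alike: upright can with slip lid and plain paper band, 58 mm in diameter over its whole height, 62 mm tall. Origin: centre of its underside, z up; yaw means nothing. Rigid, the lid stays on, may be gripped hard. The letter says nothing of the weight: 0.15 to 0.7 kg, different every time; the heaviest exceeds both others by at least 0.1 kg
- tin_c: one of three closed aluminium sample tins that look alike: upright can with slip lid and plain paper band, 58 mm in diameter over its whole height, 62 mm tall. Origin: centre of its underside, z up; yaw means nothing. Rigid, the lid stays on, may be gripped hard. The letter says nothing of the weight: 0.15 to 0.7 kg, different every time; the heaviest exceeds both others by at least 0.1 kg
- board: plywood board lying fixed on the table, 200 mm (its x) by 320 mm (its y), 18 mm thick. Origin: centre of its underside, on the table; z up. The tins start in a loose row along its y, about 110 mm apart and up to 30 mm off the row to either side
- tray: low open cardboard tray, fixed on the table, outside 200 mm (its x) by 260 mm (its y) by 32 mm high, walls and floor 5 mm thick, empty inside with no dividers. Origin: centre of its underside, on the table; z up. Board and tray lie side by side in front of the robot, either one on the left
- stone: reddish brown rock specimen about 70 x 60 x 50 mm, loose on the table beyond the board and tray; leave it. Origin: centre of its underside
- archive_box: white lidded archive box 104 x 144 x 80 mm high, loose on the table beyond the board and tray; leave it. Origin: centre of its underside
- brush: finds brush 200 mm long, 42 mm wide, 20 mm high, lying on the table beyond the board and tray; leave it. Origin: under its middle, its x pointing from handle to bristles
Mind the look-alikes: they are no part of the job. What is shaped like the stone but blue is not meant. What is shaped like the tin_a but yellow is not meant.

How it is judged:
By the outcome, as a careful person would: the job done as asked, in the order asked, and still so for the second after the job is handed in, while the arm keeps its last pose, push and grip.
It also fails if it takes over 72 s, if anything falls off the work surface, if the arm or the gripper's body presses on something with over 40 N, if the wrist force passes 120 N, or if a joint passes its speed limit or range.

## Working session

There is one attempt and no reset: what is moved stays moved. The work goes in short steps, Python scripts to look and compute and a tool call to move; the robot and the scene stay as the last step left them, time stands still between calls to the robot, and variables do not carry over. Pictures are saved under pics/ and viewed, at most 10 in all, crops included, and the job is handed in when it is done.

Besides the shell and the picture viewer there is one more tool, called after "Emit:" as name(argument=value, ...) on one line, values as JSON. play_rows: Moves the arm, as the interface text tells. Its arguments: {"type":"object","properties":{"moves":{"type":"array"}},"required":["moves"]}

```bash
mkdir -p pics; python3 - <<'E'
from workcell import robot, imaging, job
import cv2, numpy as np
for n in ("top","side"):
    im=imaging.camera(n); cv2.imwrite(f"pics/{n}0.png",im[:,:,::-1])
    c=imaging.get_calibration(n); print(n,np.round(c["intrinsics"],1).tolist(),c["k1"],np.round(c["world_from_camera"],3).tolist())
    for l in ("tin_a","tray","board"):
        print(l,[(np.round(d["rect"]).tolist(),round(d["conf"],2)) for d in imaging.look_for(l,n)])
s=robot.sense(); print({k:np.round(v,3).tolist() for k,v in s.items()})
E
```

```text
top [[537.0, 0.0, 318.9], [0.0, 537.0, 247.7], [0.0, 0.0, 1.0]] -0.1429606967372054 [[-0.027, 0.99, -0.138, 0.457], [-1.0, -0.028, -0.007, 0.038], [-0.011, 0.138, 0.99, 1.418], [0.0, 0.0, 0.0, 1.0]]
tin_a [([151.0, 294.0, 30.0, 19.0], 0.91), ([298.0, 295.0, 22.0, 22.0], 0.83), ([255.0, 287.0, 27.0, 25.0], 0.68), ([211.0, 292.0, 28.0, 21.0], 0.59)]
tray [([369.0, 241.0, 116.0, 95.0], 0.94)]
board [([205.0, 258.0, 125.0, 88.0], 0.65)]
side [[505.2, 0.0, 326.9], [0.0, 505.2, 231.6], [0.0, 0.0, 1.0]] -0.08762891965203237 [[-0.997, 0.043, -0.065, 0.554], [-0.076, -0.725, 0.685, 0.738], [-0.018, 0.688, 0.726, 0.773], [0.0, 0.0, 0.0, 1.0]]
tin_a [([364.0, 262.0, 33.0, 42.0], 0.86), ([371.0, 221.0, 30.0, 46.0], 0.79), ([362.0, 313.0, 39.0, 52.0], 0.7), ([357.0, 413.0, 41.0, 52.0], 0.6)]
tray [([324.0, 120.0, 96.0, 83.0], 0.94)]
board [([319.0, 233.0, 127.0, 152.0], 0.64)]
{'time_s': 0.4, 'joints': [-1.513, 0.528, 1.433, -0.0, 1.181, -0.179], 'qd': [-0.0, -0.003, -0.002, -0.0, -0.001, -0.0], 'joint_torque': [0.0, -43.95, -17.666, 0.063, 0.053, -0.0], 'tcp_pos': [0.147, -0.607, 0.241], 'tcp_rot': [-0.0, 0.993, 0.118, 0.0], 'force': [-0.039, -0.543, -0.146], 'torque': [0.011, 0.047, 0.025], 'grasp_force': 0.0, 'grip_width': 0.087}
```

View pics/top0.png

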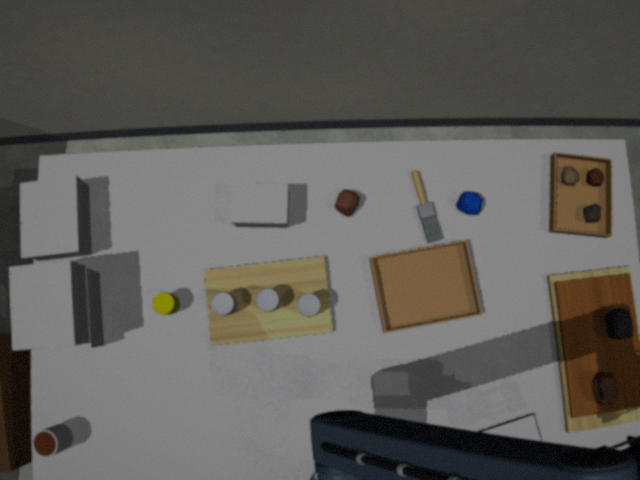

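View pics/side0.png

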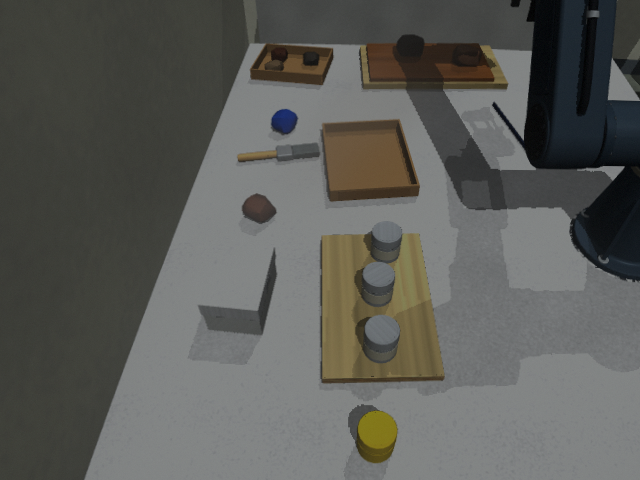

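The top view shows three grey tins with lids at about (223,303), (267,299) and (309,303). The yellow look-alike is at (164,302), and the tray is at about (427,286). In the side view the lids are at about (381,329), (378,274) and (387,233).

```bash
cat > h.py <<'E'
from workcell import robot, imaging, job
import cv2, numpy as np
def w(n,uv,z):
    c=imaging.get_calibration(n);K=np.array(c["intrinsics"]);T=np.array(c["world_from_camera"])
    p=[(uv[0]-K[0,2])/K[0,0],(uv[1]-K[1,2])/K[1,1]];q=np.array(p)
    for _ in range(20): q=np.array(p)/(1+c["k1"]*(q@q))
    d=T[:3,:3]@np.array([q[0],-q[1],-1]);o=T[:3,3]
    return o+d*(z-o[2])/d[2]
def st():
    s=robot.sense(); print({k:np.round(s[k],4).tolist() for k in("time_s","joints","tcp_pos","tcp_rot","force","torque","grip_width","grasp_force","joint_torque")})
E
python3 - <<'E'
from h import *
im=cv2.imread("pics/top0.png"); x0,y0=195,230
cr=cv2.resize(im[y0:y0+110,x0:x0+300],None,fx=2.6,fy=2.6,interpolation=cv2.INTER_CUBIC)
g=cv2.cvtColor(cr,cv2.COLOR_BGR2GRAY)
C=cv2.HoughCircles(g[:,:370],cv2.HOUGH_GRADIENT,1,60,param1=80,param2=12,minRadius=25,maxRadius=34)
for x,y,r in C[0]:
    u=((x+.5)/2.6+x0-.5,(y+.5)/2.6+y0-.5); print(np.round(u,1),r,w("top",u,.08).round(4)); cv2.circle(cr,(int(x),int(y)),int(r),(0,0,255),1)
cv2.imwrite("pics/crop.png",cr)
for u in((387,233),(378,274),(381,329)): print("side",w("side",u,.08).round(4))
for u in((371,257),(467,241),(482,312),(385,331)): print("tray",w("top",u,.032).round(4))
for u in((324,124),(403,121),(416,193),(330,198)): print("trayside",w("side",u,.032).round(4))
for u in((205,268),(326,257),(333,333),(212,345)): print("board",w("top",u,.018).round(4))
E
```

```text
[267.2 299.5] 28.6 [0.5171 0.1795 0.08  ]
[222.6 303.3] 28.8 [0.5101 0.2917 0.08  ]
side [0.5033 0.0814 0.08  ]
side [0.5195 0.1811 0.08  ]
side [0.5138 0.2935 0.08  ]
tray [ 0.6221 -0.0874  0.032 ]
tray [ 0.6571 -0.3429  0.032 ]
tray [ 0.4698 -0.3713  0.032 ]
tray [ 0.4301 -0.1161  0.032 ]
trayside [ 0.6567 -0.3366  0.032 ]
trayside [ 0.4558 -0.3609  0.032 ]
trayside [ 0.4359 -0.0876  0.032 ]
trayside [ 0.6216 -0.0608  0.032 ]
board [0.6068 0.35   0.018 ]
board [0.6272 0.0296 0.018 ]
board [0.4287 0.0171 0.018 ]
board [0.4048 0.3324 0.018 ]
```

View pics/crop.png

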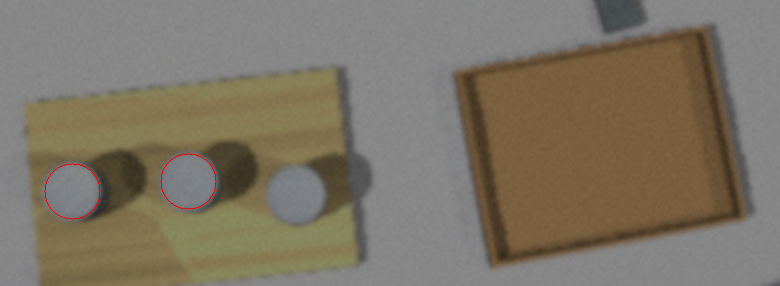

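The crop shows the third lid at (308.8,304.4), about (0.503, 0.077). I'll turn the tool first so the jaws close along world x, across the row.

Emit:
play_rows(moves=[[0.087,0,0,0,0,0,-9.6],[0.087,0,0,0,0,0,-9.6],[0.087,0,0,0,0,0,-9.6],[0.087,0,0,0,0,0,-9.6],[0.087,0,0,0,0,0,-9.6],[0.087,0,0,0,0,0,-9.6],[0.087,0,0,0,0,0,-9.6],[0.087,0,0,0,0,0,-9.3]])

```text
time_s: 1.4
tcp_pos: [0.1466, -0.6075, 0.2415]
tcp_rot: [-0.0, 0.705, 0.709, 0.0]
force: [1.3, -1.2, -0.2]
grip_width: 0.0872
grasp_force: 0.0
```

Emit:
play_rows(moves=[[0.087,0.03,0.016,0,0,0,0],[0.087,0.045,0.023,0,0,0,0],[0.087,0.045,0.023,0,0,0,0],[0.087,0.045,0.023,0,0,0,0],[0.087,0.045,0.023,0,0,0,0],[0.087,0.045,0.023,0,0,0,0],[0.087,0.045,0.023,0,0,0,0],[0.087,0.045,0.023,0,0,0,0]])

```text
time_s: 2.4
tcp_pos: [0.3239, -0.2611, 0.2419]
tcp_rot: [0.001, 0.707, 0.707, -0.0]
force: [1.5, 0.0, 0.5]
grip_width: 0.0872
grasp_force: 0.0
```

Emit:
play_rows(moves=[[0.087,0.045,0.023,0,0,0,0],[0.087,0.045,0.023,0,0,0,0],[0.087,0.045,0.023,0,0,0,0],[0.087,0.045,0.023,0,0,0,0],[0.087,0.045,0.023,0,0,0,0],[0.087,0.045,0.023,0,0,0,0],[0.087,0.045,0.023,0,0,0,0],[0.087,0.025,0.018,0,0,0,0]])

```text
time_s: 3.4
tcp_pos: [0.5026, 0.0802, 0.2418]
tcp_rot: [0.0, 0.706, 0.708, 0.0]
force: [0.2, -0.3, -0.2]
grip_width: 0.0868
grasp_force: 0.0
```

Emit:
play_rows(moves=[[0.087,-0.003,0,0.02,0,0,0],[0.087,0,0,0.035,0,0,0],[0.087,0,0,0.035,0,0,0],[0.087,0,0,0.035,0,0,0],[0.087,0,0,0.03,0,0,0],[0.087,0,0,0.02,0,0,0],[0.087,0,0,0.009,0,0,0],[0.087,0,0,0,0,0,0]])

```text
time_s: 4.4
tcp_pos: [0.5019, 0.0749, 0.0574]
tcp_rot: [-0.0, 0.707, 0.708, -0.0]
force: [-0.3, 1.1, -0.7]
grip_width: 0.0869
grasp_force: 0.0
```

Emit:
play_rows(moves=[[0.04,0,0,0,0,0,0],[0.04,0,0,0,0,0,0],[0.04,0,0,0,0,0,0],[0.04,0,0,0,0,0,0],[0.04,0,0,0,0,0,0],[0.04,0,0,0,0,0,0],[0.04,0,0,0,0,0,0],[0.04,0,0,0,0,0,0]])

```text
time_s: 5.4
tcp_pos: [0.5022, 0.0749, 0.058]
tcp_rot: [0.0, 0.707, 0.708, 0.0]
force: [-0.1, 1.1, 5.8]
grip_width: 0.0574
grasp_force: 30.0
```

Emit:
play_rows(moves=[[0.04,0,0,-0.01,0,0,0],[0.04,0,0,-0.02,0,0,0],[0.04,0,0,-0.03,0,0,0],[0.04,0,0,-0.02,0,0,0],[0.04,0,0,-0.01,0,0,0],[0.04,0,0,0,0,0,0],[0.04,0,0,0,0,0,0],[0.04,0,0,0,0,0,0]])

```text
time_s: 6.4
tcp_pos: [0.5012, 0.0749, 0.1467]
tcp_rot: [-0.001, 0.707, 0.708, -0.001]
force: [-0.3, 0.2, -1.6]
grip_width: 0.0574
grasp_force: 30.0
```

```bash
python3 - <<'E'
from h import *
st()
F=[]
for i in range(6): imaging.camera("top"); F.append(robot.sense()["force"])
print(np.mean(F,0),np.std(F,0))
E
```

```text
{'time_s': 6.4, 'joints': [-0.0725, 0.5156, 1.8156, 0.0, 0.8124, -0.0736], 'tcp_pos': [0.5012, 0.0749, 0.1467], 'tcp_rot': [-0.0008, 0.7067, 0.7075, -0.0007], 'force': [-0.2612, 0.2023, -1.6252], 'torque': [-0.0379, -0.1024, -0.039], 'grip_width': 0.0574, 'grasp_force': 29.9994, 'joint_torque': [0.013, -38.1748, -11.754, 0.0563, 0.0498, -0.0001]}
[ 0.31234841  0.01981396 -1.85597233] [0.45784766 0.54716343 0.3044291 ]
```

Tin 3 reads about 1.8 N, or 0.18 kg. That is too light to be the heaviest, so it goes straight into the tray.

Emit:
play_rows(moves=[[0.04,-0.02,0.003,0,0,0,0],[0.04,-0.04,0.006,0,0,0,0],[0.04,-0.06,0.009,0,0,0,0],[0.04,-0.062,0.009,0,0,0,0],[0.04,-0.062,0.009,0,0,0,0],[0.04,-0.06,0.009,0,0,0,0],[0.04,-0.04,0.006,0,0,0,0],[0.04,-0.021,0.002,0,0,0,0]])

```text
time_s: 7.7
tcp_pos: [0.5553, -0.2922, 0.1473]
tcp_rot: [0.0, 0.707, 0.707, 0.0]
force: [0.3, 0.3, -1.7]
grip_width: 0.0573
grasp_force: 30.0
```

Emit:
play_rows(moves=[[0.04,0,0,0.01,0,0,0],[0.04,0,0,0.02,0,0,0],[0.04,0,0,0.025,0,0,0],[0.04,0,0,0.02,0,0,0],[0.04,0,0,0.013,0,0,0],[0.04,0,0,0.006,0,0,0],[0.04,0,0,0.003,0,0,0],[0.04,0,0,0,0,0,0]])

```text
time_s: 8.7
tcp_pos: [0.5555, -0.2898, 0.0509]
tcp_rot: [0.0, 0.707, 0.708, 0.0]
force: [-0.8, 0.6, -1.4]
grip_width: 0.0573
grasp_force: 30.0
```

Six more millimetres, in small steps until it touches.

Emit:
play_rows(moves=[[0.04,0,0,0.002,0,0,0],[0.04,0,0,0.001,0,0,0],[0.04,0,0,0.001,0,0,0],[0.04,0,0,0.001,0,0,0],[0.04,0,0,0.0005,0,0,0],[0.04,0,0,0,0,0,0],[0.04,0,0,0,0,0,0],[0.04,0,0,0,0,0,0]])

```text
time_s: 9.7
tcp_pos: [0.5552, -0.2898, 0.045]
tcp_rot: [0.0, 0.707, 0.708, -0.0]
force: [-0.1, -1.1, -1.3]
grip_width: 0.0573
grasp_force: 30.0
```

Emit:
play_rows(moves=[[0.04,0,0,0.0005,0,0,0],[0.04,0,0,0.0005,0,0,0],[0.04,0,0,0,0,0,0],[0.04,0,0,0,0,0,0],[0.04,0,0,0,0,0,0],[0.04,0,0,0,0,0,0],[0.04,0,0,0,0,0,0],[0.04,0,0,0,0,0,0]])

```text
time_s: 10.7
tcp_pos: [0.5552, -0.2897, 0.045]
tcp_rot: [0.0, 0.707, 0.708, -0.0]
force: [-1.7, 1.1, 4.2]
grip_width: 0.0576
grasp_force: 30.0
```

It is touching, so I'll release, rise and go to tin 2.

Emit:
play_rows(moves=[[0.087,0,0,0,0,0,0],[0.087,0,0,0,0,0,0],[0.087,0,0,0,0,0,0],[0.087,0,0,0,0,0,0],[0.087,0,0,-0.02,0,0,0],[0.087,0,0,-0.04,0,0,0],[0.087,0,0,-0.04,0,0,0],[0.087,0,0,-0.02,0,0,0]])

```text
time_s: 11.7
tcp_pos: [0.5565, -0.2906, 0.1682]
tcp_rot: [0.003, 0.707, 0.708, 0.0]
force: [0.4, -0.5, 0.5]
grip_width: 0.0871
grasp_force: 0.0
```

Emit:
play_rows(moves=[[0.087,0.04,-0.003,0,0,0,0],[0.087,0.06,-0.005,0,0,0,0],[0.087,0.062,-0.005,0,0,0,0],[0.087,0.062,-0.005,0,0,0,0],[0.087,0.062,-0.005,0,0,0,0],[0.087,0.062,-0.005,0,0,0,0],[0.087,0.06,-0.005,0,0,0,0],[0.087,0.04,-0.004,0,0,0,0]])

```text
time_s: 12.7
tcp_pos: [0.5174, 0.1609, 0.1656]
tcp_rot: [0.001, 0.706, 0.708, 0.001]
force: [0.7, -0.6, -0.4]
grip_width: 0.0871
grasp_force: 0.0
```

Emit:
play_rows(moves=[[0.087,0.015,0,0,0,0,0],[0.087,0.006,0,0.01,0,0,0],[0.087,0,0,0.025,0,0,0],[0.087,0,0,0.03,0,0,0],[0.087,0,0,0.025,0,0,0],[0.087,0,0,0.012,0,0,0],[0.087,0,0,0.004,0,0,0],[0.087,0,0,0,0,0,0]])

```text
time_s: 13.7
tcp_pos: [0.5181, 0.1788, 0.0583]
tcp_rot: [0.0, 0.707, 0.707, 0.0]
force: [-0.0, 0.2, 0.2]
grip_width: 0.0869
grasp_force: 0.0
```

Emit:
play_rows(moves=[[0.04,0,0,0,0,0,0],[0.04,0,0,0,0,0,0],[0.04,0,0,0,0,0,0],[0.04,0,0,0,0,0,0],[0.04,0,0,0,0,0,0],[0.04,0,0,0,0,0,0],[0.04,0,0,0,0,0,0],[0.04,0,0,0,0,0,0]])

```text
time_s: 14.7
tcp_pos: [0.5177, 0.1793, 0.0583]
tcp_rot: [0.0, 0.707, 0.708, 0.0]
force: [-1.3, 1.3, 4.5]
grip_width: 0.0577
grasp_force: 30.0
```

Emit:
play_rows(moves=[[0.04,0,0,-0.01,0,0,0],[0.04,0,0,-0.02,0,0,0],[0.04,0,0,-0.03,0,0,0],[0.04,0,0,-0.02,0,0,0],[0.04,0,0,-0.01,0,0,0],[0.04,0,0,0,0,0,0],[0.04,0,0,0,0,0,0],[0.04,0,0,0,0,0,0]])

```text
time_s: 15.7
tcp_pos: [0.517, 0.1791, 0.147]
tcp_rot: [-0.001, 0.707, 0.708, -0.001]
force: [0.9, 0.2, -5.6]
grip_width: 0.0575
grasp_force: 30.0
```

```bash
python3 - <<'E'
from h import *
st()
F=[]
for i in range(6): im=imaging.camera("side"); F.append(robot.sense()["force"])
print(np.mean(F,0),np.std(F,0))
cv2.imwrite("pics/s1.png",im[:,:,::-1])
E
```

```text
{'time_s': 15.7, 'joints': [0.1292, 0.5568, 1.7153, -0.0, 0.8718, 0.128], 'tcp_pos': [0.517, 0.1791, 0.147], 'tcp_rot': [-0.0007, 0.7067, 0.7075, -0.0009], 'force': [0.8753, 0.224, -5.5938], 'torque': [-0.0328, -0.0894, -0.0085], 'grip_width': 0.0575, 'grasp_force': 29.9998, 'joint_torque': [0.0074, -43.608, -13.9392, 0.0654, 0.0378, -0.0002]}
[-0.099448    0.30418126 -6.25511283] [0.42234329 0.73567524 0.35429838]
```

View pics/s1.png

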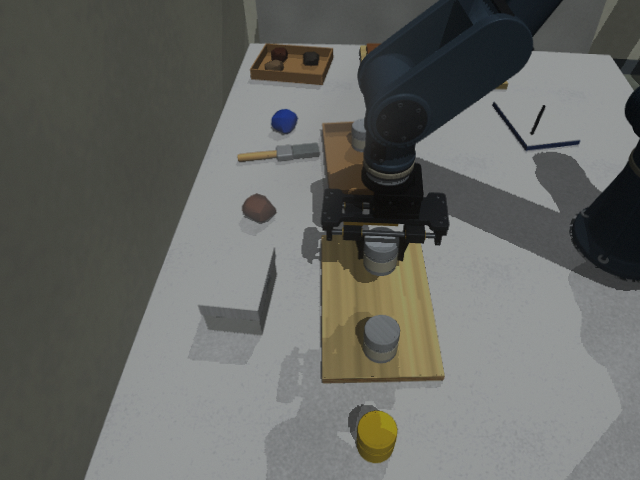

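The picture shows tin 2 in the gripper at about (380,250), tin 1 on the board at (381,330) and tin 3 upright in the tray at (361,133). Tin 2 reads about 6.1 N, or 0.62 kg, which is probably the heaviest. I'll set it back and weigh tin 1 to be sure.

Emit:
play_rows(moves=[[0.04,0,0,0.01,0,0,0],[0.04,0,0,0.02,0,0,0],[0.04,0,0,0.03,0,0,0],[0.04,0,0,0.017,0,0,0],[0.04,0,0,0.008,0,0,0],[0.04,0,0,0.003,0,0,0],[0.04,0,0,0.001,0,0,0],[0.04,0,0,0,0,0,0]])

```text
time_s: 17.0
tcp_pos: [0.5182, 0.1793, 0.0597]
tcp_rot: [0.0, 0.707, 0.708, 0.001]
force: [-0.2, 1.0, -6.4]
grip_width: 0.0577
grasp_force: 30.0
```

Emit:
play_rows(moves=[[0.04,0,0,0.0005,0,0,0],[0.04,0,0,0.0005,0,0,0],[0.04,0,0,0,0,0,0],[0.04,0,0,0,0,0,0],[0.04,0,0,0,0,0,0],[0.04,0,0,0,0,0,0],[0.04,0,0,0,0,0,0],[0.04,0,0,0,0,0,0]])

```text
time_s: 18.0
tcp_pos: [0.5179, 0.1792, 0.0583]
tcp_rot: [0.0, 0.707, 0.708, 0.0]
force: [-0.9, -0.3, 0.3]
grip_width: 0.0574
grasp_force: 30.0
```

Its weight is back on the board. Release it, rise, and go to tin 1 at (0.510, 0.292).

Emit:
play_rows(moves=[[0.087,0,0,0,0,0,0],[0.087,0,0,0,0,0,0],[0.087,0,0,0,0,0,0],[0.087,0,0,0,0,0,0],[0.087,0,0,-0.02,0,0,0],[0.087,0,0,-0.04,0,0,0],[0.087,0,0,-0.03,0,0,0],[0.087,0,0,-0.01,0,0,0]])

```text
time_s: 19.0
tcp_pos: [0.5187, 0.1794, 0.1598]
tcp_rot: [0.001, 0.707, 0.708, 0.001]
force: [-0.9, -0.5, -1.2]
grip_width: 0.0871
grasp_force: 0.0
```

Emit:
play_rows(moves=[[0.087,0.03,-0.002,0,0,0,0],[0.087,0.05,-0.003,0,0,0,0],[0.087,0.03,-0.002,0.01,0,0,0],[0.087,0.003,0,0.025,0,0,0],[0.087,0,0,0.035,0,0,0],[0.087,0,0,0.02,0,0,0],[0.087,0,0,0.01,0,0,0],[0.087,0,0,0,0,0,0]])

```text
time_s: 20.0
tcp_pos: [0.5099, 0.2919, 0.057]
tcp_rot: [-0.0, 0.707, 0.707, -0.001]
force: [-0.2, -0.1, 0.7]
grip_width: 0.0872
grasp_force: 0.0
```

Emit:
play_rows(moves=[[0.04,0,0,0,0,0,0],[0.04,0,0,0,0,0,0],[0.04,0,0,0,0,0,0],[0.04,0,0,0,0,0,0],[0.04,0,0,0,0,0,0],[0.04,0,0,0,0,0,0],[0.04,0,0,0,0,0,0],[0.04,0,0,0,0,0,0]])

```text
time_s: 21.0
tcp_pos: [0.5109, 0.2923, 0.0586]
tcp_rot: [0.0, 0.707, 0.708, 0.0]
force: [-0.6, 0.6, 6.0]
grip_width: 0.0575
grasp_force: 30.0
```

Emit:
play_rows(moves=[[0.04,0,0,-0.01,0,0,0],[0.04,0,0,-0.02,0,0,0],[0.04,0,0,-0.03,0,0,0],[0.04,0,0,-0.03,0,0,0],[0.04,0,0,-0.02,0,0,0],[0.04,0,0,-0.01,0,0,0],[0.04,0,0,0,0,0,0],[0.04,0,0,0,0,0,0]])

```text
time_s: 22.0
tcp_pos: [0.5097, 0.2919, 0.177]
tcp_rot: [-0.001, 0.707, 0.708, -0.001]
force: [0.2, 0.5, -3.2]
grip_width: 0.0577
grasp_force: 30.0
```

```bash
python3 - <<'E'
from h import *
st()
F=[]
for i in range(8): im=imaging.camera("top"); F.append(robot.sense()["force"])
print(np.mean(F,0),np.std(F,0))
cv2.imwrite("pics/t2.png",im[:,:,::-1])
E
```

```text
{'time_s': 22.0, 'joints': [0.33, 0.5585, 1.5897, 0.0, 0.9958, 0.3288], 'tcp_pos': [0.5097, 0.2919, 0.177], 'tcp_rot': [-0.0005, 0.7067, 0.7075, -0.0011], 'force': [0.2109, 0.5167, -3.24], 'torque': [-0.0458, -0.065, -0.0396], 'grip_width': 0.0577, 'grasp_force': 29.9993, 'joint_torque': [0.0157, -44.4332, -15.6732, 0.0748, -0.0019, 0.0003]}
[-0.29865657  0.15754911 -2.68129362] [0.61673359 0.30019205 0.41149645]
```

View pics/t2.png

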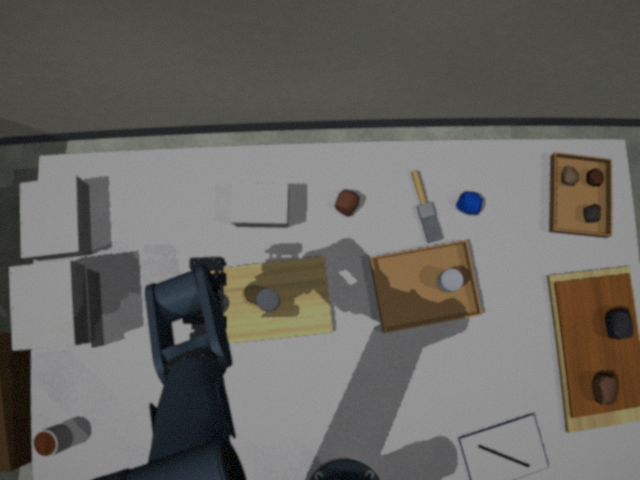

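The top view shows tin 3 standing in the tray at (452,279) and tin 2 on the board at (267,299). Tin 1, in the gripper, reads about 2.8 N, so tin 2 is the heaviest and tin 1 goes in the tray.

Emit:
play_rows(moves=[[0.04,-0.03,0.001,0,0,0,0],[0.04,-0.055,0.003,0,0,0,0],[0.04,-0.06,0.004,0,0,0,0],[0.04,-0.06,0.004,0,0,0,0],[0.04,-0.06,0.004,0,0,0,0],[0.04,-0.06,0.004,0,0,0,0],[0.04,-0.06,0.004,0,0,0,0],[0.04,-0.045,0.003,0,0,0,0]])

```text
time_s: 23.4
tcp_pos: [0.5384, -0.1406, 0.1783]
tcp_rot: [0.001, 0.707, 0.707, 0.0]
force: [0.1, 0.2, -2.5]
grip_width: 0.0576
grasp_force: 30.0
```

Emit:
play_rows(moves=[[0.04,-0.02,0,0,0,0,0],[0.04,-0.007,0,0.01,0,0,0],[0.04,0,0,0.03,0,0,0],[0.04,0,0,0.035,0,0,0],[0.04,0,0,0.03,0,0,0],[0.04,0,0,0.015,0,0,0],[0.04,0,0,0.006,0,0,0],[0.04,0,0,0.002,0,0,0]])

```text
time_s: 24.4
tcp_pos: [0.5385, -0.1645, 0.0503]
tcp_rot: [0.0, 0.706, 0.708, 0.0]
force: [0.0, -0.3, -2.2]
grip_width: 0.0574
grasp_force: 30.0
```

Emit:
play_rows(moves=[[0.04,0,0,0.002,0,0,0],[0.04,0,0,0.001,0,0,0],[0.04,0,0,0.001,0,0,0],[0.04,0,0,0.0005,0,0,0],[0.04,0,0,0,0,0,0],[0.04,0,0,0,0,0,0],[0.04,0,0,0,0,0,0],[0.04,0,0,0,0,0,0]])

```text
time_s: 25.4
tcp_pos: [0.5381, -0.1649, 0.0456]
tcp_rot: [0.0, 0.707, 0.708, -0.0]
force: [0.5, 0.5, -1.9]
grip_width: 0.0578
grasp_force: 30.0
```

Emit:
play_rows(moves=[[0.04,0,0,0.0005,0,0,0],[0.04,0,0,0.0005,0,0,0],[0.04,0,0,0.0003,0,0,0],[0.04,0,0,0,0,0,0],[0.04,0,0,0,0,0,0],[0.04,0,0,0,0,0,0],[0.04,0,0,0,0,0,0],[0.04,0,0,0,0,0,0]])

```text
time_s: 26.4
tcp_pos: [0.5381, -0.1649, 0.0456]
tcp_rot: [0.0, 0.707, 0.708, 0.0]
force: [-3.6, -0.2, 8.2]
grip_width: 0.0577
grasp_force: 30.0
```

Contact. Release it and return to tin 2 at (0.518, 0.179).

Emit:
play_rows(moves=[[0.087,0,0,0,0,0,0],[0.087,0,0,0,0,0,0],[0.087,0,0,0,0,0,0],[0.087,0,0,0,0,0,0],[0.087,0,0,-0.02,0,0,0],[0.087,0,0,-0.04,0,0,0],[0.087,0,0,-0.04,0,0,0],[0.087,0,0,-0.02,0,0,0]])

```text
time_s: 27.4
tcp_pos: [0.5389, -0.1652, 0.1664]
tcp_rot: [0.002, 0.707, 0.708, 0.0]
force: [-0.9, 0.2, -0.0]
grip_width: 0.0868
grasp_force: 0.0
```

Emit:
play_rows(moves=[[0.087,0.02,-0.001,0,0,0,0],[0.087,0.045,-0.003,0,0,0,0],[0.087,0.055,-0.003,0,0,0,0],[0.087,0.055,-0.003,0,0,0,0],[0.087,0.055,-0.003,0,0,0,0],[0.087,0.055,-0.003,0,0,0,0],[0.087,0.04,-0.003,0,0,0,0],[0.087,0.019,-0.001,0,0,0,0]])

```text
time_s: 28.4
tcp_pos: [0.5153, 0.1818, 0.1628]
tcp_rot: [-0.001, 0.705, 0.709, -0.001]
force: [-0.6, -0.2, -0.4]
grip_width: 0.0869
grasp_force: 0.0
```

Emit:
play_rows(moves=[[0.087,0,0,0.01,0,0,0],[0.087,0,0,0.025,0,0,0],[0.087,0,0,0.03,0,0,0],[0.087,0,0,0.025,0,0,0],[0.087,0,0,0.012,0,0,0],[0.087,0,0,0.004,0,0,0],[0.087,0,0,0,0,0,0],[0.087,0,0,0,0,0,0]])

```text
time_s: 29.4
tcp_pos: [0.5183, 0.1792, 0.0591]
tcp_rot: [0.001, 0.707, 0.707, 0.001]
force: [-0.7, -1.0, 0.2]
grip_width: 0.0868
grasp_force: 0.0
```

Emit:
play_rows(moves=[[0.04,0,0,0,0,0,0],[0.04,0,0,0,0,0,0],[0.04,0,0,0,0,0,0],[0.04,0,0,0,0,0,0],[0.04,0,0,0,0,0,0],[0.04,0,0,0,0,0,0],[0.04,0,0,0,0,0,0],[0.04,0,0,0,0,0,0]])

```text
time_s: 30.4
tcp_pos: [0.5178, 0.1793, 0.0583]
tcp_rot: [0.0, 0.707, 0.708, 0.0]
force: [-0.1, 0.5, 1.4]
grip_width: 0.0574
grasp_force: 30.0
```

Emit:
play_rows(moves=[[0.04,0,0,-0.01,0,0,0],[0.04,0,0,-0.02,0,0,0],[0.04,0,0,-0.03,0,0,0],[0.04,0,0,-0.04,0,0,0],[0.04,0,0,-0.035,0,0,0],[0.04,0,0,-0.025,0,0,0],[0.04,0,0,-0.015,0,0,0],[0.04,0,0,-0.005,0,0,0]])

```text
time_s: 31.4
tcp_pos: [0.5172, 0.1791, 0.2384]
tcp_rot: [-0.0, 0.707, 0.708, -0.0]
force: [-0.5, -0.3, -6.3]
grip_width: 0.0574
grasp_force: 30.0
```

Emit:
play_rows(moves=[[0.04,0,0,-0.01,0,0,0],[0.04,0,0,-0.01,0,0,0],[0.04,0,0,0,0,0,0],[0.04,0,0,0,0,0,0],[0.04,0,0,0,0,0,0],[0.04,0,0,0,0,0,0],[0.04,0,0,0,0,0,0],[0.04,0,0,0,0,0,0]])

```text
time_s: 32.4
tcp_pos: [0.5177, 0.1792, 0.2582]
tcp_rot: [-0.0, 0.707, 0.708, -0.0]
force: [0.1, 0.2, -6.5]
grip_width: 0.0575
grasp_force: 30.0
```

```bash
python3 - <<'E'
from h import *
st()
im=np.array(imaging.camera("side"))
cv2.imwrite("pics/s3.png",im[:,:,::-1])
st()
E
```

```text
{'time_s': 32.4, 'joints': [0.1292, 0.4035, 1.6081, 0.0, 1.1301, 0.128], 'tcp_pos': [0.5177, 0.1792, 0.2582], 'tcp_rot': [-0.0, 0.7067, 0.7075, -0.0], 'force': [0.1072, 0.2367, -6.5071], 'torque': [-0.0329, -0.1392, 0.0348], 'grip_width': 0.0575, 'grasp_force': 29.9999, 'joint_torque': [-0.0011, -40.8069, -18.8619, 0.0774, 0.0286, -0.0]}
{'time_s': 32.45, 'joints': [0.1292, 0.4035, 1.608, 0.0, 1.1301, 0.128], 'tcp_pos': [0.5177, 0.1792, 0.2582], 'tcp_rot': [-0.0, 0.7067, 0.7075, -0.0], 'force': [-0.661, 0.7129, -7.1663], 'torque': [-0.0867, -0.1279, 0.0186], 'grip_width': 0.0577, 'grasp_force': 29.9999, 'joint_torque': [-0.001, -40.8089, -18.8662, 0.0775, 0.028, -0.0]}
```

View pics/s3.png

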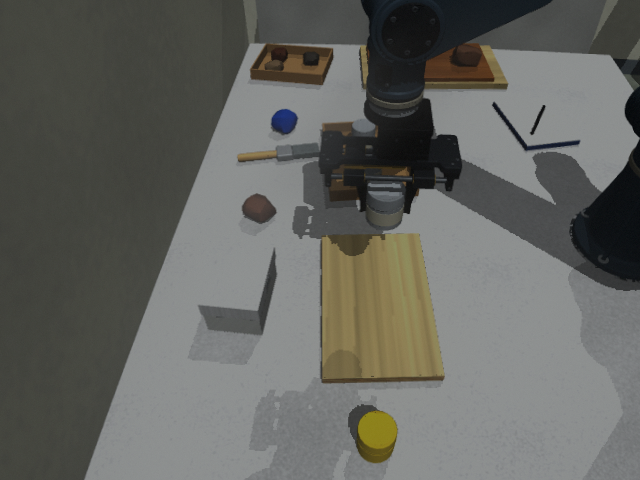

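The side view shows tin 2 held upright at (385,205) and the board empty, but the gripper hides most of the tray. I'll check the tray from the top.

```bash
python3 - <<'E'
from h import *
im=np.array(imaging.camera("top"))
cv2.imwrite("pics/t4.png",cv2.resize(im[130:350,195:505,::-1],None,fx=2,fy=2))
E
```

```text
(no output)
```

View pics/t4.png

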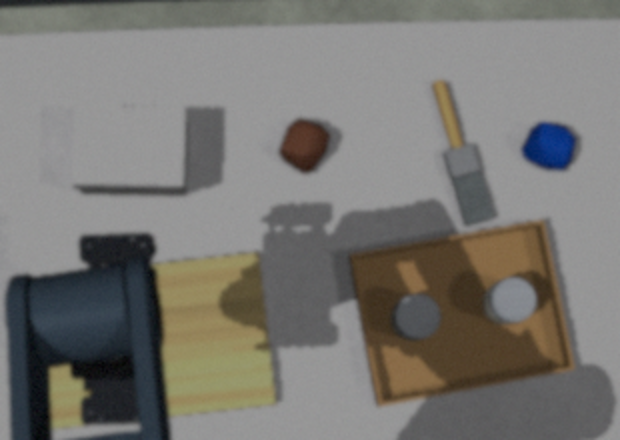

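Both light tins stand upright in the tray, at crop positions (417,316) and (512,299). The stone, archive box and brush look unmoved.

```bash
python3 -c "
from workcell import job
print(job.sign_off())"
```

```text
the job is handed in; nothing more can be done
None
```

The job is handed in: the two lighter tins (about 0.2 and 0.3 kg) stand in the tray, and the heaviest (the middle one on the board, about 0.6 kg) is held upright and still with its underside about 22 cm above the table.

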